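# Shut the curing box and press its start button

## Robot

A 6-joint arm with a two-finger parallel gripper is mounted at the origin on the work surface. World frame = base frame: x ahead of the robot, y to its left, z up, the work surface at z = 0. Lengths are in mm, angles in rad, forces in N, time in s.
With the tool pointing down it reaches from about 350 to 1000 mm from the base axis. Payload 7.1 kg.
Tool frame: the origin (TCP) lies on the centre line of the jaws, within the pads' length; the fingertips stand 25 mm ahead of it and the grasp point (between the pads) lies 6 mm ahead of it (tip_extent is the distance from the TCP to the fingertips, in mm); z points along the fingers, y is the line along which they close (so a half turn about z gives the same grasp; the last joint's range is limited). The gripper opens to 85 mm and grips with 20 to 120 N. Pads are 22 mm wide; open, the fingers measure 114 mm over their backs; the gripper's body (76 mm by 85 mm) begins 54 mm behind the grasp point. The pads swing forward as they close: fully open they stand 13 mm farther back than shut.
Start: joints at [1.288, 0.423, 1.63, -0, 1.089, -0.019], TCP at [162.938, 603.371, 233.019] pointing down, gripper open.
Joint ranges: [-3, 3], [-0.9, 2.11], [0.09, 2.58], [-1.31, 4.45], [0.11, 2.69], [-2.54, 2.54]. Speed limits (rad/s): [2.39, 2.39, 3.01, 3.14, 3.14, 3.14].

## Interface

Orientations are given as a unit quaternion [w, x, y, z].
In Python, from rig import * gives the robot as it stands.
- The arm moves only by the tool apply_moves, never from a script. Its argument "increments" is a list of rows, each a list of 5 numbers: the shift along the world's x, y, z in cm, then the turn about the world's z in degrees, then the closure, from 0 (fully open) to 1 (shut). A call has exactly 8 rows; each row shifts and turns the commanded pose from where the row before left it; what a row does not reach is not made up. A row lasts 1/10 s, in which the tool goes at most 50 mm and 8.59 degrees, less where a joint would pass 70% of its speed; a pose out of reach is approached as far as the arm can. A call is refused whole if a number of a shift passes 5 or a number of a turn 8.59, either way. A call with a gripper value outside its range is refused whole. The fingers move at their own pace and stop on an object; the grip force is fixed at half the most. Time passes only in rows, so rows that do not move let the fingers close, or fill a call up. It gives the time, the measured TCP pose, the force, the opening and the grip force at its end, in the units of the state.
- get_state(): the state, without advancing time (a new reading comes with each control period).
- snapshot(name): name is "side" or "top"; returns (picture, depth): 480x640x3 uint8, blue, green, red; 480x640 float32, mm along the optical axis (not along the pixel's ray), 0 where there is no reading.
- calibration(name): a dict with "camera_matrix" (3x3 intrinsics, pixels), "eye" and "orientation" of the camera in the world. Camera axes: x right, y down, z forward; pixel columns grow to the right and rows downward; lengths in mm; the calibration is good to about 2 mm. A picture is of the moment at which its call begins. calibration takes no time and is no camera call.
- sign_off(): hands the job in; it is judged then, once.
Trained networks look in the newest picture that a camera, given by its name, has taken for a name from the list of things; names that differ only in an ending like _2 or _b are one class to them, and where a whole thing is asked for, a point or a joint stands for the part that bears it (a point fixed in the world has none). Each returns a list of dicts, best first, with "confidence" (0 to 1); they miss things now and then, are a little off and sometimes report something else, mostly with a low value. They report only what shows in the picture. A call takes as long as a camera call.
- silhouettes(label, camera): "region" (480x640 bool, what is visible of it) and "bbox" ([left, top, right, bottom] in pixels, round what is visible of it).
The state is a dict: "time": time; "joints": joint angles; "qd": joint speeds; "effort": joint torques, N m; "eef_pos": TCP position; "tool_rot": TCP orientation; "wrist_force": force on the tool from outside, world axes, zero at the start; "ft_torque": the same for the moment, N m; "opening": opening from 0.0 (shut) to 1.0 (fully open); "gripper_force": force on a finger pad.
Only numpy, scipy, OpenCV 4.12 (cv2) and the standard library are available. Lean on these libraries where they do the work, as an engineer would, in place of code of your own. Each camera call takes 0.05 s, during which the arm holds its last target. There are 200 camera calls.

## Task

Start the light-curing box: with your fingertips push its amber lid down until it is fully shut, and only then press the green button gently all the way down, let it spring up again and withdraw. Do not press the red or the yellow button, pick nothing up, and leave the button boxes and everything else on the bench standing where they are.

Things in the scene. Friction and masses are not known exactly. Their poses are not given: they have to be found in the camera images.
- cure_box: white light-curing box, fixed to the bench, 160 mm (x) by 220 mm (y) by 120 mm high, open top under the lid. Origin at the centre of its underside; its -x side is the free side of the lid, its +x side the hinged side
- lid (a joint): opening angle of the box's lid in rad: 0 fully shut, growing as its free edge rises. Stiff hinge: the lid stays where it is left, a few newtons on its upper side push it down
- lid_hinge (a point): middle of the lid's hinge line, on the box's +x rim, 121 mm above the bench; the hinge line runs along the box's y axis
- lid_middle (a point): middle of the lid's upper face, moves with the lid: 80 mm from the hinge line. The lid is an amber pane in a grey frame, 220 mm wide, 10 mm thick, flat, with no handle; its upper face lies 131 mm above the bench when shut
- lid_edge (a point): middle of the upper free edge of the lid, 160 mm from the hinge line
- green_station: grey box, 66 x 66 mm and 45 mm high, loose (about 0.55 kg) on rubber feet, with a green push button on its top. Origin at the centre of its underside, z up
- green_button_top (a point): centre of the green button's top face, 67 mm above the bench when up; the green cap is 32 mm across in a black collar 48 mm across, whose top is 10 mm lower than the cap
- green_button (a joint): travel of the green button in m: 0 up, 0.006 fully down; springs back by itself, about 4 N holds it fully down
- red_station: grey box, 66 x 66 mm and 45 mm high, loose (about 0.55 kg) on rubber feet, with a red push button on its top. Origin at the centre of its underside, z up
- red_button_top (a point): centre of the red button's top face, 67 mm above the bench when up; the red cap is 32 mm across in a black collar 48 mm across, whose top is 10 mm lower than the cap
- red_button (a joint): travel of the red button in m: 0 up, 0.006 fully down; springs back by itself, about 4 N holds it fully down
- yellow_station: grey box, 66 x 66 mm and 45 mm high, loose (about 0.55 kg) on rubber feet, with a yellow push button on its top. Origin at the centre of its underside, z up
- yellow_button_top (a point): centre of the yellow button's top face, 67 mm above the bench when up; the yellow cap is 32 mm across in a black collar 48 mm across, whose top is 10 mm lower than the cap
- yellow_button (a joint): travel of the yellow button in m: 0 up, 0.006 fully down; springs back by itself, about 4 N holds it fully down
- jar: closed amber jar, 56 mm across, 80 mm high, loose; origin under its centre
- mandrel: steel ring mandrel standing upright on a 64 mm round foot, 132 mm high, loose; origin under its centre
- tin: open aluminium tin, 75 x 110 x 30 mm, loose; origin under its centre
- hammer: small hammer, 220 mm long along its x axis, lying on the bench, loose; origin at its middle, on the bench
- bangle: brass bangle lying flat, 68 mm across, 10 mm high, loose; origin under its centre

How it is judged (in metres and radians):
On the way, in this order (a step that is already met when the one before it is completed fails the run):
1. the lid has been pushed fully shut (value of joint lid below 0.03 rad), for 0.2 s.
2. the green button has been pressed down with the lid shut (value of joint green_button above 0.004 m and value of joint lid below 0.03 rad), for 0.05 s.
At the end, for the whole second after the job is handed in: the lid is shut (within 0.03 rad), all three buttons are up (within 1.5 mm), and the button boxes and the five other things are at rest within 20 mm of where they stood, the boxes, jar and mandrel upright (value of joint lid below 0.03 rad and value of joint each of green_button, red_button, yellow_button below 0.0015 m and distance of each of green_station, red_station, yellow_station, jar, mandrel, tin, hammer, bangle from where it was at the start of the episode below 0.02 m and angle between each of green_station, red_station, yellow_station, jar, mandrel's own z axis and vertical below 0.1 rad and linear speed of each of green_station, red_station, yellow_station, jar, mandrel, tin, hammer, bangle below 0.01 m/s); the robot touches nothing.
It fails at once if the red or the yellow button was pressed (more than 2 mm) (value of joint any of red_button, yellow_button above 0.002 m).
It fails at once if the green button was pressed before the lid was shut (value of joint green_button above 0.003 m and value of joint lid above 0.05 rad).
It fails at once if the green button or its box was pressed roughly (more than 20 N) (contact force between the fingers and green_station above 20 N).
It fails at once if something was lifted more than 10 mm off the bench (height (world z) of any of green_station, red_station, yellow_station, jar, mandrel, tin, hammer, bangle above 0.01 m).
It fails at once if a button box or a bystander was shoved more than 25 mm (distance of any of green_station, red_station, yellow_station, jar, mandrel, tin, hammer, bangle from where it was at the start of the episode above 0.025 m).
It also fails if it takes over 45 s, if anything falls off the work surface, if the arm or the gripper's body presses on something with over 40 N, if the wrist force passes 120 N, or if a joint passes its speed limit or range.

## Working session

There is one attempt and no reset: what is moved stays moved. The work goes in short steps, Python scripts to look and compute and a tool call to move; the robot and the scene stay as the last step left them, time stands still between calls to the robot, and variables do not carry over. Pictures are saved under pics/ and viewed, at most 10 in all, crops included, and the job is handed in when it is done.

Besides the shell and the picture viewer there is one more tool, called after "Request:" by a JSON object that holds its "fn" and its "kwargs", one argument or row to a line. apply_moves: Moves the arm, as the interface text tells. Its arguments: {"type":"object","properties":{"increments":{"type":"array"}},"required":["increments"]}

```bash
mkdir -p pics; cat > h.py <<'E'
from rig import *
import numpy as np, cv2
from scipy.spatial.transform import Rotation as R
def world(cam,depth,mask):
    c=calibration(cam);K=np.array(c["camera_matrix"]);q=np.array(c["orientation"],float)
    M=R.from_quat(q[[1,2,3,0]]).as_matrix() if q.size==4 else q
    v,u=np.nonzero(mask&(depth>0));d=depth[v,u]
    P=np.c_[(u-K[0,2])/K[0,0]*d,(v-K[1,2])/K[1,1]*d,d]
    return P@M.T+np.array(c["eye"]),u,v
E
python3 - <<'E'
from h import *
for cam in("top","side"):
    im,d=snapshot(cam);cv2.imwrite(f"pics/{cam}0.png",im);np.save(f"{cam}0.npy",d)
    print(cam,calibration(cam)["eye"])
    for n in["cure_box","lid","green_station","green_button","red_station","red_button","yellow_station","yellow_button","jar","mandrel","tin","hammer","bangle"]:
        r=silhouettes(n,cam)
        if not r: print(n,"none");continue
        P,u,v=world(cam,d,r[0]["region"])
        if len(P)==0: print(n,"empty");continue
        zt=np.percentile(P[:,2],97);T=P[P[:,2]>zt-6]
        print(n,round(r[0]["confidence"],2),r[0]["bbox"],"med",np.median(P,0).round(),"lo",np.percentile(P,2,0).round(),"hi",np.percentile(P,98,0).round(),"topmed",T.mean(0).round())
print(get_state()["time"])
E
```

```text
top [ 319.3990725    55.17418823 1870.1012617 ]
cure_box 0.85 [206.8, 210.6, 292.8, 282.8] med [535. 259. 134.] lo [446. 149.   2.] hi [629. 365. 251.] topmed [526. 251. 249.]
lid 0.8 [208.6, 211.1, 284.1, 257.4] med [568. 268. 197.] lo [504. 160.   9.] hi [638. 372. 253.] topmed [525. 255. 250.]
green_station 0.68 [390.6, 256.6, 420.5, 277.5] med [ 498. -220.   49.] lo [ 467. -257.    2.] hi [ 536. -190.   71.] topmed [ 501. -221.   68.]
green_button 0.46 [401.1, 258.2, 409.0, 272.2] med [ 501. -222.   66.] lo [ 486. -238.   56.] hi [ 516. -210.   77.] topmed [ 500. -222.   72.]
red_station 0.8 [435.5, 249.6, 459.2, 270.8] med [ 514. -358.   49.] lo [ 484. -394.    3.] hi [ 549. -330.   73.] topmed [ 519. -364.   69.]
red_button 0.66 [441.9, 251.4, 457.2, 263.7] med [ 519. -363.   67.] lo [ 504. -378.   58.] hi [ 533. -350.   76.] topmed [ 517. -363.   73.]
yellow_station 0.82 [340.2, 267.2, 366.7, 288.1] med [452. -62.  50.] lo [421. -95.  27.] hi [485. -32.  74.] topmed [454. -62.  72.]
yellow_button 0.65 [350.6, 272.8, 354.6, 284.5] med [453. -64.  68.] lo [440. -78.  58.] hi [46
[... 1801 characters left out ...]
. -52.  70.] topmed [455. -65.  67.]
jar 0.6 [351.1, 254.9, 370.4, 288.9] med [698. -55.  59.] lo [675. -68.   5.] hi [727. -19.  83.] topmed [702. -41.  80.]
mandrel 0.79 [370.6, 289.8, 392.3, 330.8] med [ 719. -197.   18.] lo [ 695. -219.    4.] hi [ 750. -167.  129.] topmed [ 723. -191.  129.]
tin 0.56 [378.5, 364.5, 418.5, 414.4] med [ 698. -380.    5.] lo [ 652. -436.   -1.] hi [ 739. -322.   31.] topmed [ 696. -383.   29.]
hammer 0.86 [235.1, 166.0, 278.9, 173.2] med [476. 518.  21.] lo [412. 505.   5.] hi [542. 534.  28.] topmed [479. 519.  25.]
bangle 0.52 [330.3, 425.9, 361.2, 455.7] med [ 537. -481.    8.] lo [ 514. -502.   -2.] hi [ 573. -436.   13.] topmed [ 541. -469.   10.]
1.4
```

```bash
python3 - <<'E'
from h import *
im=cv2.imread("pics/top0.png");a=cv2.resize(im[170:310,150:510],None,fx=2.2,fy=2.2)
s=cv2.imread("pics/side0.png");b=cv2.resize(s[110:470,190:470],None,fx=1.0,fy=1.0)
H=np.zeros((600,792,3),np.uint8);H[:a.shape[0]]=a[:308];H[308:600,:280]=b[:292]
cv2.imwrite("pics/v1.png",H)
for cam in("top","side"):
    d=np.load(cam+"0.npy")
    snapshot(cam);r=silhouettes("lid",cam)
    P,u,v=world(cam,d,r[0]["region"]);P=P[(P[:,2]>135)&(P[:,2]<262)]
    for _ in range(6):
        c=P.mean(0);n=np.linalg.svd(P-c,full_matrices=False)[2][2];n*=np.sign(n[2]);e=(P-c)@n
        P=P[abs(e)<max(6,1.5*e.std())]
    print(cam,len(P),c.round(),n.round(3),"angle",np.arccos(n[2]),"yaw deg",np.degrees(np.arctan2(n[1],n[0])),"corners",P[P[:,2]>240][:,:2].min(0).round(),P[P[:,2]>240][:,:2].max(0).round(),P[:,1].min(),P[:,1].max(),e.std())
E
```

```text
top 2044 [567. 266. 198.] [0.743 0.193 0.64 ] angle 0.8760043100376178 yaw deg 14.580738616037394 corners [494. 149.] [565. 361.] 148.9073740570207 382.87034242470645 2.139630285051883
side 853 [568. 247. 203.] [0.737 0.185 0.651] angle 0.8625334974130372 yaw deg 14.10496012948104 corners [496. 147.] [558. 357.] 147.08859649060832 385.0659174912872 1.955618558779064
```

View pics/v1.png

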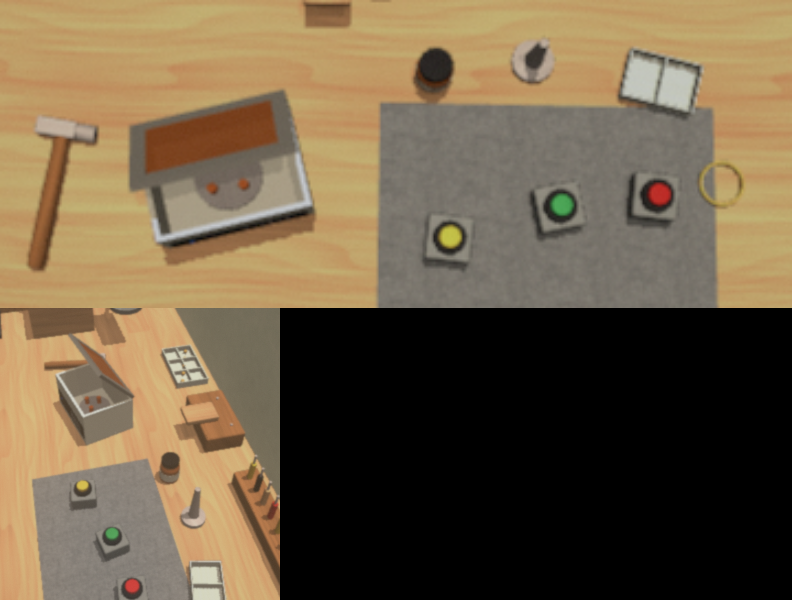

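The view agrees with the nets: amber lid open about 0.87 rad on the left (130–295, 92–190 in the composite), with the yellow (450,238), green (561,205) and red (656,194) buttons to its right. The box yaw is about 14°. I'll raise the tool, shut the fingers and approach above the lid.

Request:
{"fn": "apply_moves", "kwargs": {
  "increments": [
    [0,0,4.5,0,1],
    [0,0,4.5,0,1],
    [3.2,-2.8,0,0,1],
    [3.2,-2.8,0,0,1],
    [3.2,-2.8,0,0,1],
    [3.2,-2.8,0,0,1],
    [3.2,-2.8,0,0,1],
    [3.2,-2.8,0,0,1]
  ]
}}

```text
time: 2.4
eef_pos: [356.0, 434.1, 323.2]
tool_rot: [0.0, 0.131, 0.991, 0.0]
wrist_force: [0.6, 0.8, -0.4]
opening: 0.001
gripper_force: 0.0
```

```bash
python3 -c "
from h import *
s=get_state();q=np.array(s['tool_rot']);print({k:np.round(v,3) for k,v in s.items()});print(R.from_quat(q[[1,2,3,0]]).as_matrix().round(2))"
```

```text
{'time': np.float64(2.4), 'joints': array([ 0.863,  0.235,  1.682, -0.   ,  1.224, -0.444]), 'qd': array([-0.757, -0.043,  0.056, -0.002, -0.018, -0.751]), 'effort': array([ 5.1440e+00, -4.7248e+01, -3.0048e+01,  2.1000e-02,  1.8900e-01,
        1.0120e+00]), 'eef_pos': array([355.996, 434.113, 323.226]), 'tool_rot': array([0.   , 0.131, 0.991, 0.   ]), 'wrist_force': array([ 0.552,  0.839, -0.429]), 'ft_torque': array([-0.   , -0.01 ,  0.029]), 'gripper_force': np.float64(0.0), 'opening': np.float64(0.001)}
[[-0.97  0.26  0.  ]
 [ 0.26  0.97  0.  ]
 [-0.    0.   -1.  ]]
```

Request:
{"fn": "apply_moves", "kwargs": {
  "increments": [
    [3.2,-2.8,0,7.3,1],
    [3.2,-2.8,0,7.3,1],
    [3.2,-2.8,0,7.3,1],
    [3.2,-2.8,0,7.3,1],
    [3.2,-2.8,0,0,1],
    [3.3,-2.9,0,0,1],
    [0.5,-0.2,-2.5,0,1],
    [0,0,-2.5,0,1]
  ]
}}

```text
time: 3.2
eef_pos: [554.9, 263.1, 273.1]
tool_rot: [0.001, -0.121, 0.993, 0.0]
wrist_force: [-0.6, 0.3, -1.0]
opening: -0.002
gripper_force: 0.0
```

```bash
python3 - <<'E'
from h import *
hx=np.array([617,279.]);xp=np.array([.969,.247]);p=None
for t in np.linspace(.87,-.03,10):
    s=-130*np.cos(t)+10*np.sin(t)+11;z=121+130*np.sin(t)+10*np.cos(t)
    q=np.r_[hx+s*xp,z+25];print(q.round(1),None if p is None else ((q-p)/10).round(2));p=q
im,d=snapshot("side");cv2.imwrite("pics/v2.png",cv2.resize(im[90:290,200:440],None,fx=3,fy=3))
E
```

```text
[553.8 262.9 251.8] None
[544.  260.4 243.7] [-0.99 -0.25 -0.81]
[534.9 258.1 234.6] [-0.9  -0.23 -0.91]
[526.8 256.  224.6] [-0.81 -0.21 -1.  ]
[519.7 254.2 213.8] [-0.71 -0.18 -1.08]
[513.7 252.7 202.3] [-0.6  -0.15 -1.15]
[508.8 251.4 190.3] [-0.49 -0.12 -1.2 ]
[505.1 250.5 177.8] [-0.37 -0.09 -1.25]
[502.7 249.9 165.1] [-0.25 -0.06 -1.28]
[501.5 249.5 152.1] [-0.12 -0.03 -1.3 ]
```

View pics/v2.png

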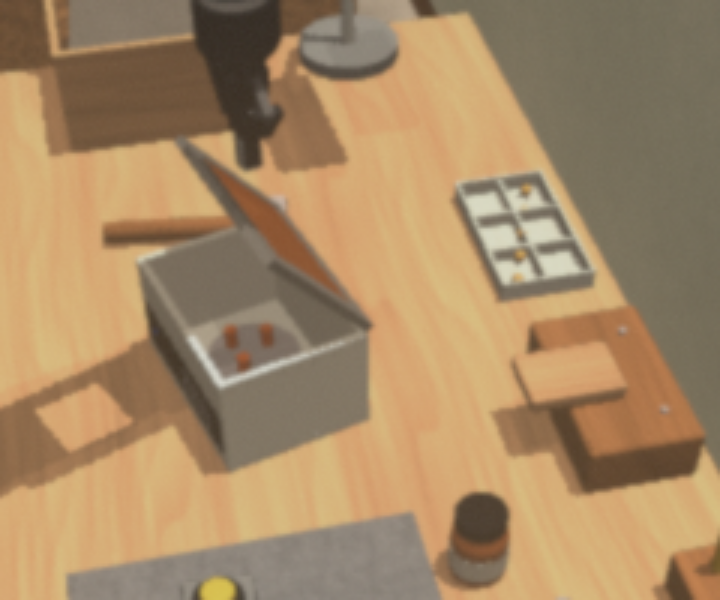

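The shut fingertips (248,165) hang over the upper side of the lid. I'll push it down along its arc.

Request:
{"fn": "apply_moves", "kwargs": {
  "increments": [
    [0,0,-1.0,0,1],
    [0,0,-1.0,0,1],
    [-1.0,-0.25,-0.8,0,1],
    [-0.9,-0.2,-0.9,0,1],
    [-0.8,-0.2,-1.0,0,1],
    [-0.7,-0.2,-1.1,0,1],
    [-0.6,-0.15,-1.15,0,1],
    [-0.5,-0.1,-1.2,0,1]
  ]
}}

```text
time: 4.05
eef_pos: [507.2, 253.2, 190.7]
tool_rot: [-0.0, -0.123, 0.992, -0.0]
wrist_force: [-0.2, -1.2, 1.8]
opening: 0.003
gripper_force: 1.2
```

Request:
{"fn": "apply_moves", "kwargs": {
  "increments": [
    [-0.4,-0.1,-1.2,0,1],
    [-0.3,-0.1,-1.2,0,1],
    [-0.1,0,-0.9,0,1],
    [0,0,-0.4,0,1],
    [0,0,-0.2,0,1],
    [0,0,-0.2,0,1],
    [0,0,0,0,1],
    [0,0,0,0,1]
  ]
}}

```text
time: 4.85
eef_pos: [500.3, 251.5, 150.7]
tool_rot: [0.0, -0.123, 0.992, 0.0]
wrist_force: [0.4, -0.2, -0.2]
opening: 0.003
gripper_force: 0.0
```

```bash
python3 - <<'E'
from h import *
im,d=snapshot("side");cv2.imwrite("pics/v3.png",cv2.resize(im[90:290,200:440],None,fx=3,fy=3))
r=silhouettes("lid","side")
for x in r[:1]:
    P,_,_=world("side",d,x["region"]);P=P[(P[:,2]>100)&(P[:,2]<262)]
    print(x["confidence"],np.percentile(P,[2,50,98],axis=0).round())
print(get_state()["wrist_force"])
E
```

```text
0.61 [[452. 143. 129.]
 [548. 235. 140.]
 [630. 366. 153.]]
[-0.38711831  0.01388439  0.17066965]
```

View pics/v3.png

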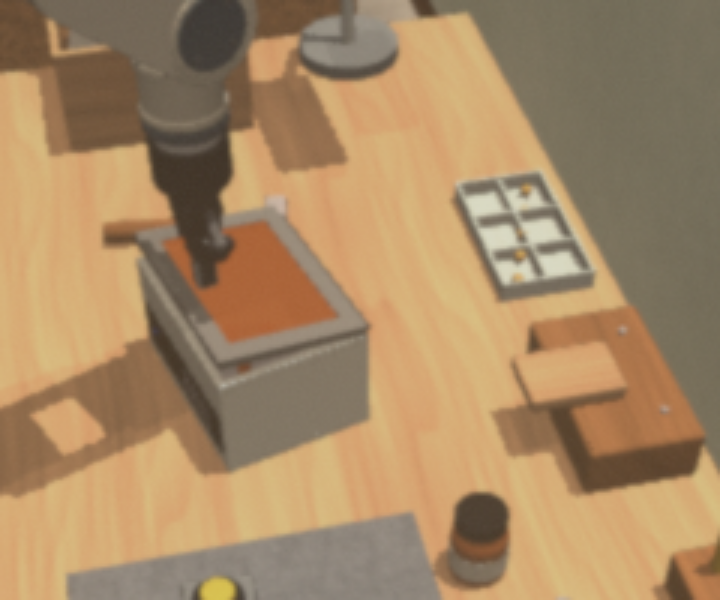

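The fingertips (205,285) rest on the pane, but the free edge is still about 20 mm up. I'll keep going down gently while watching the force.

Request:
{"fn": "apply_moves", "kwargs": {
  "increments": [
    [0,0,-0.4,0,1],
    [0,0,-0.4,0,1],
    [0,0,-0.3,0,1],
    [0,0,0,0,1],
    [0,0,0,0,1],
    [0,0,0,0,1],
    [0,0,0,0,1],
    [0,0,0,0,1]
  ]
}}

```text
time: 5.75
eef_pos: [500.1, 251.4, 139.6]
tool_rot: [0.0, -0.123, 0.992, 0.0]
wrist_force: [0.3, -0.2, -0.5]
opening: -0.003
gripper_force: 0.0
```

```bash
python3 - <<'E'
from h import *
for c in("side","top"):
    im,d=snapshot(c)
    for x in silhouettes("lid",c)[:1]:
        P,_,_=world(c,d,x["region"]);P=P[(P[:,2]>100)&(P[:,2]<180)]
        xx=(P[:,:2]-[617,279])@[.969,.247]
        m=abs(xx+80)<95
        A=np.c_[xx[m],np.ones(m.sum())]
        for _ in range(5):
            f=np.linalg.lstsq(A,P[m,2],rcond=None)[0] if _==0 else f
            e=abs(A@f-P[m,2])<4
            f=np.linalg.lstsq(A[e],P[m,2][e],rcond=None)[0]
        print(c,"slope rad",-f[0],"z at hinge",f[1],"z edge",f@[-160,1])
s=get_state();print(s["wrist_force"],s["eef_pos"])
if 1:
    im,d=snapshot("side");u=d[150:200,250:290];
E
```

```text
side slope rad 0.04571586070053927 z at hinge 130.22189178178837 z edge 137.53642949387466
top slope rad 0.04906458024838863 z at hinge 130.4227609864314 z edge 138.27309382617358
[ 0.02230431  0.43702207 -0.52638393] [499.95141323 251.38300566 139.55543097]
```

Request:
{"fn": "apply_moves", "kwargs": {
  "increments": [
    [0,0,-0.3,0,1],
    [0,0,-0.2,0,1],
    [0,0,-0.2,0,1],
    [0,0,-0.1,0,1],
    [0,0,0,0,1],
    [0,0,0,0,1],
    [0,0,0,0,1],
    [0,0,0,0,1]
  ]
}}

```text
time: 6.8
eef_pos: [499.8, 251.4, 132.6]
tool_rot: [-0.0, -0.123, 0.992, 0.0]
wrist_force: [-5.9, -2.1, 13.6]
opening: 0.002
gripper_force: 7.1
```

Request:
{"fn": "apply_moves", "kwargs": {
  "increments": [
    [0,0,-0.1,0,1],
    [0,0,-0.1,0,1],
    [0,0,0,0,1],
    [0,0,0,0,1],
    [0,0,0,0,1],
    [0,0,2,0,1],
    [0,0,4,0,1],
    [0,0,4,0,1]
  ]
}}

```text
time: 7.6
eef_pos: [499.4, 251.0, 229.9]
tool_rot: [-0.001, -0.123, 0.992, -0.0]
wrist_force: [1.4, 0.2, 0.8]
opening: -0.003
gripper_force: 0.0
```

```bash
cat >> h.py <<'E'
def tip(cams=("side","top"),r=60):
    p=np.array(get_state()["eef_pos"]);print("tcp",p.round(1))
    for c in cams:
        im,d=snapshot(c);P,u,v=world(c,d,d>0)
        m=(np.hypot(*(P[:,:2]-p[:2]).T)<r)&(P[:,2]>p[2]-60)&(P[:,2]<p[2]+60)
        Q=P[m]
        if len(Q): 
            q=Q[Q[:,2]<Q[:,2].min()+8];print(c,len(Q),"lowest",np.percentile(Q[:,2],[0,2,5,10]).round(),"near",q.mean(0).round(1),len(q))
E
python3 - <<'E'
from h import *
for c in("side","top"):
    im,d=snapshot(c)
    for x in silhouettes("lid",c)[:1]:
        P,_,_=world(c,d,x["region"]);P=P[(P[:,2]>110)&(P[:,2]<160)]
        xx=(P[:,:2]-[617,279])@[.969,.247]
        A=np.c_[xx,np.ones(len(xx))];e=np.ones(len(xx),bool)
        for _ in range(6):
            f=np.linalg.lstsq(A[e],P[e,2],rcond=None)[0];e=abs(A@f-P[:,2])<4
        print(c,"slope rad",-f[0],"z at hinge",f[1],"z edge",f@[-160,1])
tip()
E
```

```text
side slope rad -0.0009188846979019791 z at hinge 130.21297193119364 z edge 130.0659503795293
top slope rad 0.0023681168994179893 z at hinge 130.92580555584829 z edge 131.30470425975517
tcp [500.3 251.5 230.2]
side 134 lowest [226. 230. 232. 238.] near [498.7 247.4 230.1] 8
top 3 lowest [279. 279. 280. 281.] near [493.5 218.3 279. ] 1
```

The lid is flat (slope about 0 from both cameras, top at 131 mm). Both contact and depth put the real fingertip only 2–3 mm below the TCP, not 25 mm, so I'll use that for the button. Next is the green button.

Request:
{"fn": "apply_moves", "kwargs": {
  "increments": [
    [0,-4.5,0,0,1],
    [0,-4.5,0,0,1],
    [0,-4.5,0,0,1],
    [0,-4.5,0,0,1],
    [0,-4.5,0,0,1],
    [0,-4.5,0,0,1],
    [0,-4.5,0,0,1],
    [0,-4.5,0,0,1]
  ]
}}

```text
time: 8.7
eef_pos: [498.7, -110.2, 227.8]
tool_rot: [-0.001, -0.123, 0.992, 0.001]
wrist_force: [0.4, 1.0, -0.3]
opening: -0.001
gripper_force: 0.0
```

Request:
{"fn": "apply_moves", "kwargs": {
  "increments": [
    [0,-4.5,0,0,1],
    [0,-4.5,0,0,1],
    [0.2,-2.4,0,0,1],
    [0,0,-4,0,1],
    [0,0,-4,0,1],
    [0,0,-4,0,1],
    [0,0,0,0,1],
    [0,0,0,0,1]
  ]
}}

```text
time: 9.5
eef_pos: [501.0, -222.2, 108.5]
tool_rot: [-0.002, -0.123, 0.992, 0.001]
wrist_force: [-0.8, 0.6, 1.0]
opening: 0.001
gripper_force: 0.0
```

```bash
python3 - <<'E'
from h import *
tip(("side",),45)
im,d=snapshot("side");r=silhouettes("green_button","side")
for x in r[:1]:
    P,_,_=world("side",d,x["region"]);P=P[(P[:,2]<71)&(P[:,2]>63)];print(x["bbox"],P.mean(0).round(1))
print(get_state()["wrist_force"],get_state()["eef_pos"])
cv2.imwrite("pics/v4.png",cv2.resize(im[260:410,220:360],None,fx=4,fy=4))
E
```

```text
tcp [ 501.  -222.2  108.5]
side 380 lowest [49. 50. 53. 54.] near [ 502.3 -230.6   54.1] 96
[293.8, 333.9, 307.5, 342.2] [ 503.  -223.8   66.4]
[ 0.67927805 -0.8812612   1.22569686] [ 503.20231553 -223.12686085  111.32484147]
```

View pics/v4.png

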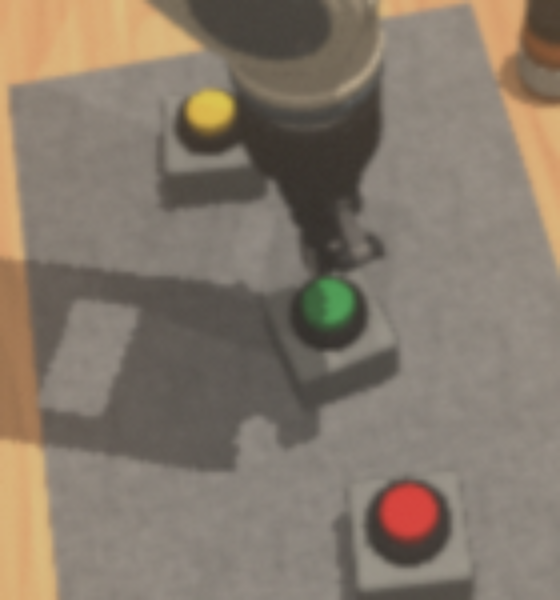

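```bash
python3 - <<'E'
from h import *
c=calibration("side");K=np.array(c["camera_matrix"]);q=np.array(c["orientation"],float);M=R.from_quat(q[[1,2,3,0]]).as_matrix() if q.size==4 else q
for z in(67,85,95,105,110):
    p=K@(M.T@(np.array([503.2,-223.1,z])-c["eye"]));p=p[:2]/p[2];print(z,((p-[220,260])*4).round())
im,d=snapshot("side")
for v in range(318,336): print(v,((v-260)*4),d[v,296:306].round().astype(int))
E
```

```text
67 [326. 299.]
85 [325. 283.]
95 [324. 274.]
105 [323. 265.]
110 [323. 261.]
318 232 [1009  997  997  997 1002 1006 1003 1000 1000  957]
319 236 [1007 1001  999 1001  999  999  998  998  999  961]
320 240 [1012 1009 1001 1004 1003  993  994  959  962  960]
321 244 [1026 1011 1007 1015  995  987  962  961  955  957]
322 248 [1029 1021 1023  992  988  976  961  959  955  952]
323 252 [1033 1028 1029  993  987  976  968  954  947  945]
324 256 [1042 1031 1028  994  993  982  971  960  950  946]
325 260 [1043 1032 1035 1030  995  983  970  963  947  949]
326 264 [1178 1040 1037 1036 1026  988  982  969  960  948]
327 268 [1174 1036 1040 1042 1028 1031 1031  973  963  953]
328 272 [1171 1179 1043 1043 1034 1038 1124 1122 1120 1122]
329 276 [1171 1168 1120 1105 1105 1107 1105 1104 1105 1102]
330 280 [1119 1104    0 1097 1097 1094 1090 1095 1092 1104]
331 284 [1099 1105 1093 1091 1092 1092 1091 1090 1091 1092]
332 288 [1101 1087 1088 1091 1090 1085    0 1090 1087 1092]
333 292 [1087 1090 1087 1090 1086 1084 1087 1086 1088 1085]
334 296 [1086 1085 1083 1083 1082 1085 1086 1085 1084 1085]
335 300 [1083 1084 1084 1084 1083 1082 1082 1081 1079 1084]
```

The finger's lower edge shows at row 272 of the crop, which is z≈100–108 with the TCP at 111. So contact should come at a TCP height of about 69–76.

Request:
{"fn": "apply_moves", "kwargs": {
  "increments": [
    [0,0,-1,0,1],
    [0,0,-1,0,1],
    [0,0,-0.5,0,1],
    [0,0,-0.5,0,1],
    [0,0,-0.3,0,1],
    [0,0,0,0,1],
    [0,0,0,0,1],
    [0,0,0,0,1]
  ]
}}

```text
time: 10.5
eef_pos: [502.1, -222.7, 76.7]
tool_rot: [0.0, -0.123, 0.992, -0.0]
wrist_force: [0.7, 0.0, -0.1]
opening: -0.006
gripper_force: 0.0
```

Request:
{"fn": "apply_moves", "kwargs": {
  "increments": [
    [0,0,-0.1,0,1],
    [0,0,-0.1,0,1],
    [0,0,-0.1,0,1],
    [0,0,-0.1,0,1],
    [0,0,0,0,1],
    [0,0,0,0,1],
    [0,0,0,0,1],
    [0,0,0,0,1]
  ]
}}

```text
time: 11.3
eef_pos: [502.0, -222.7, 72.6]
tool_rot: [0.0, -0.123, 0.992, -0.0]
wrist_force: [-0.5, 0.2, -0.1]
opening: -0.001
gripper_force: 0.0
```

Request:
{"fn": "apply_moves", "kwargs": {
  "increments": [
    [0,0,-0.1,0,1],
    [0,0,-0.1,0,1],
    [0,0,-0.1,0,1],
    [0,0,-0.1,0,1],
    [0,0,0,0,1],
    [0,0,0,0,1],
    [0,0,0,0,1],
    [0,0,0,0,1]
  ]
}}

```text
time: 12.1
eef_pos: [501.9, -222.6, 68.6]
tool_rot: [-0.0, -0.123, 0.992, -0.0]
wrist_force: [0.2, 0.6, 1.4]
opening: 0.002
gripper_force: 0.6
```

Contact has started at about 1.4 N. I'll go down in small steps.

Request:
{"fn": "apply_moves", "kwargs": {
  "increments": [
    [0,0,-0.1,0,1],
    [0,0,-0.1,0,1],
    [0,0,-0.1,0,1],
    [0,0,0,0,1],
    [0,0,0,0,1],
    [0,0,0,0,1],
    [0,0,0,0,1],
    [0,0,0,0,1]
  ]
}}

```text
time: 12.9
eef_pos: [501.9, -222.6, 65.5]
tool_rot: [-0.0, -0.123, 0.992, -0.0]
wrist_force: [-0.9, 0.2, 2.5]
opening: -0.001
gripper_force: 1.3
```

Request:
{"fn": "apply_moves", "kwargs": {
  "increments": [
    [0,0,-0.1,0,1],
    [0,0,-0.1,0,1],
    [0,0,0,0,1],
    [0,0,0,0,1],
    [0,0,0,0,1],
    [0,0,0,0,1],
    [0,0,0,0,1],
    [0,0,0,0,1]
  ]
}}

```text
time: 13.7
eef_pos: [502.0, -222.6, 63.5]
tool_rot: [0.0, -0.123, 0.992, -0.0]
wrist_force: [-1.3, 1.1, 3.0]
opening: -0.001
gripper_force: 1.7
```

Request:
{"fn": "apply_moves", "kwargs": {
  "increments": [
    [0,0,-0.1,0,1],
    [0,0,0,0,1],
    [0,0,0,0,1],
    [0,0,0,0,1],
    [0,0,0,0,1],
    [0,0,0,0,1],
    [0,0,0,0,1],
    [0,0,0,0,1]
  ]
}}

```text
time: 14.5
eef_pos: [502.0, -222.6, 62.7]
tool_rot: [0.0, -0.123, 0.992, -0.0]
wrist_force: [-1.9, 0.7, 7.3]
opening: 0.001
gripper_force: 3.2
```

The force rose to 7 N, so the button is at its stop, fully down. I'll withdraw straight up.

Request:
{"fn": "apply_moves", "kwargs": {
  "increments": [
    [0,0,0.5,0,1],
    [0,0,1,0,1],
    [0,0,3,0,1],
    [0,0,4,0,1],
    [0,0,4,0,1],
    [0,0,3,0,1],
    [0,0,0,0,1],
    [0,0,0,0,1]
  ]
}}

```text
time: 15.3
eef_pos: [502.1, -222.7, 218.4]
tool_rot: [0.001, -0.123, 0.992, -0.0]
wrist_force: [0.4, -0.2, 0.0]
opening: 0.002
gripper_force: 0.0
```

```bash
python3 - <<'E'
from h import *
im,d=snapshot("side")
for n in("green_station","green_button","yellow_station","red_station","lid"):
    for x in silhouettes(n,"side")[:1]:
        P,_,_=world("side",d,x["region"]);z=np.percentile(P[:,2],97);print(n,np.median(P,0).round(),P[P[:,2]>z-6].mean(0).round())
s=get_state();print(s["time"],s["eef_pos"],s["wrist_force"])
cv2.imwrite("pics/v5.png",cv2.resize(im[130:430,190:470],None,fx=2,fy=2))
E
```

```text
green_station [ 503. -236.   45.] [ 503. -224.   66.]
green_button [ 503. -226.   66.] [ 503. -223.   66.]
yellow_station [455. -81.  45.] [455. -66.  66.]
red_station [ 519. -376.   46.] [ 521. -364.   66.]
lid [630. 174. 130.] [ 540. -237.  512.]
15.6 [ 501.34537788 -222.35464288  216.35093752] [ 0.20261658  0.69631463 -0.90697945]
```

View pics/v5.png

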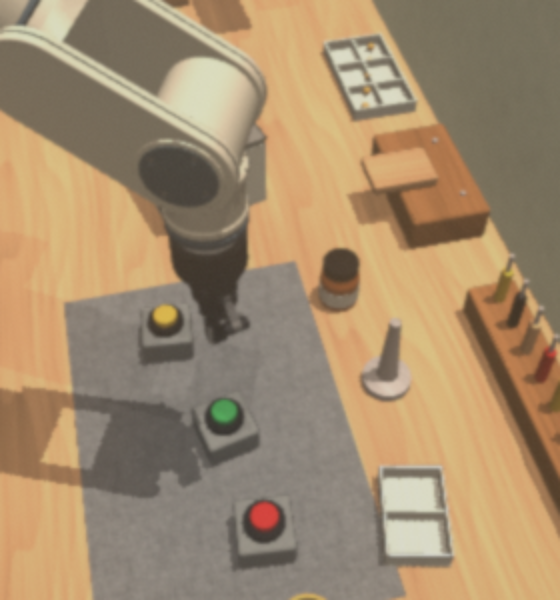

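The green button (224,411) is up again, the stations and bystanders haven't moved, and the gripper is clear.

```bash
python3 -c "
from rig import *
print(sign_off())"
```

```text
the job is handed in; nothing more can be done
None
```

I pushed the lid fully shut, then pressed the green button to its stop at about 7 N, let it spring up, withdrew clear of everything and handed the job in at about 15.6 s; no verdict was returned.

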